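Hold the hearth cage gate open

ROBOT

A 6-joint arm with a two-finger parallel gripper is mounted at the origin on the work surface. World frame = base frame: x ahead of the robot, y to its left, z up, the work surface at z = 0. Lengths are in m, angles in degrees, forces in N, time in s.
With the tool pointing down it reaches from about 0.35 to 0.875 m from the base axis. Payload 4.2 kg.
Tool frame: the origin (TCP) lies midway between the tips of the shut fingers; the grasp point (between the pads) lies 19 mm behind it; z points along the fingers, y is the line along which they close (so a half turn about z gives the same grasp; the last joint's range is limited). The gripper opens to 87 mm and grips with 3 to 60 N. Pads are 19 mm wide; open, the fingers measure 117 mm over their backs; the gripper's body (75 mm by 190 mm) begins 51 mm behind the grasp point.
Start: joints at [81.108, 22.042, 0.453, 0, -68.411, -14.817], TCP at [0.251, 0.572, 0.223] pointing down, gripper open.
Joint ranges: [-179.83, 179.83], [-69.29, 118.12], [-61.27, 80.66], [-181.25, 117.63], [-171.15, -9.14], [-177.46, 177.46]. Speed limits (degrees/s): [159.86, 159.86, 180, 180, 180, 180].

INTERFACE

Orientations are given as a 3x3 rotation matrix whose columns are the frame's x, y, z axes.
In Python, from station import sense, capture, finish_job, silhouettes, landmark_of gives the robot as it stands.
- The arm moves only by the tool step_arm, never from a script. Its arguments are lists of equal length, an entry for each row: "linear": the shift along the tool's x, y, z in mm, a list of three; "delta_rot": the turn, a rotation vector about the tool's x, y, z in rad, a list of three; "grip": the finger opening in mm, from 0 to 87. A call has 1 to 10 rows; each row shifts and turns the commanded pose from where the row before left it, along the tool's axes as they then stand; what a row does not reach is not made up. A row lasts 1/8 s, in which the tool goes at most 62.5 mm and 10.7 degrees, less where a joint would pass 70% of its speed; a pose out of reach is approached as far as the arm can. A call with a gripper value outside its range is refused whole. The fingers move at their own pace and stop on an object; the grip force is fixed at half the most. Time passes only in rows, so rows that do not move let the fingers close. It gives the time, the measured TCP pose, the force, the opening and the grip force at its end, in the units of the state.
- sense(): the state, without advancing time (a new reading comes with each control period).
- capture(name): name is "side" or "top" or "wrist"; returns a dict with "img" (480x640x3 uint8, red, green, blue), "fx", "fy", "cx", "cy" (pixels), "world_to_cam" (4x4, takes a point from world to camera coordinates); the wrist camera has in their place "mount" (4x4, takes a point from camera to tool coordinates, whose origin is the TCP and whose axes are the flange's). Camera axes: x right, y up, looking along -z (the intrinsics and any distortion apply to the point x, -y, -z); pixel columns grow to the right and rows downward; lengths in m; the calibration is good to about 2 mm. A picture is of the moment at which its call begins: read the wrist's pose just before it. There is no depth.
- finish_job(): hands the job in; it is judged then, once.
Trained networks look in the newest picture that a camera, given by its name, has taken for a name from the list of things; names that differ only in an ending like _2 or _b are one class to them, and where a whole thing is asked for, a point or a joint stands for the part that bears it (a point fixed in the world has none). Each returns a list of dicts, best first, with "score" (0 to 1); they miss things now and then, are a little off and sometimes report something else, mostly with a low value. They report only what shows in the picture. A call takes as long as a camera call.
- silhouettes(camera, label): "mask" (480x640 bool, what is visible of it) and "point" ([column, row] in pixels, amid what is visible of it).
- landmark_of(camera, label): "point" ([column, row] in pixels: a listed point, or the origin of a listed thing).
The state is a dict: "time_s": time; "joints": joint angles; "joint_velocities": joint speeds; "effort": joint torques, N m; "tcp_pos": TCP position; "ee_rot": TCP orientation; "wrist_force": force on the tool from outside, world axes, zero at the start; "moment": the same for the moment, N m; "gripper_width": opening from 0.0 (shut) to 1.0 (fully open); "gripper_force": force on a finger pad.
Only numpy, scipy, OpenCV 4.12 (cv2) and the standard library are available. Lean on these libraries where they do the work, as an engineer would, in place of code of your own. Each camera call takes 0.05 s, during which the arm holds its last target. There are 200 camera calls.

TASK

The goldsmith needs both hands to lift the crucible out of the hearth cage on the jeweller's bench. Release the cage's yellow gate by squeezing its two catches fully shut, first the red one and then the blue one, then take the gate by its black knob, swing it out past the stiff spot of its detent and on until it is wide open, about square to the cage front. The gate is sprung shut, so finish while still holding the knob with the gate wide, and leave the crucible, the jar and the pliers alone.

Things in the scene. Friction and masses are not known exactly. Their poses are not given: they have to be found in the camera images.
- cage: Grey steel hearth cage fixed to the bench, open on top, 290 mm deep, 270 wide, firebrick inside. Origin on the bench under the middle of the closed gate; x points into the cage, y along the gate to its hinge, z up. The gate closes the -x side. Behind it a header shelf (x 10 to 70 mm, top at z 100) carries both catches. A brass plunger block by the hinge (y 176 mm) is 123 mm high.
- gate (a joint): Angle of the yellow barred gate, rad: 0 closed, grows as its free edge swings out to the cage's -x, clockwise from above; stop at 1.45. 215 mm wide, top rail at z 100 mm, two lugs to 117. A spring pulls it shut (0.12 Nm closed, 0.31 wide); each catch locks it below 0.18. A detent adds up to 0.25 Nm from 0.55 to 0.8. Let go, it falls back to 1.0 or shut. Wide open: about 1.3, counts from 1.2.
- gate_hinge (a point): Point on the upright hinge axis of the gate at the height of the gate's top rail (z 100 mm), at the left end of the gate (cage y +110 mm).
- gate_knob: Black upright round knob post on the gate, 16 mm diameter, 40 mm in front of the gate's plane, 165 mm along the gate from the hinge. Origin on its axis at z 100 mm; its top is 45 mm above the origin, and those 45 mm are free to be pinched from above. Turns with the gate (axes like the cage's when closed).
- catch_red: Red squeeze catch on the header shelf (left or right one). Origin mid underside, at z 100 mm; axes like the cage's. Two red upright jaws, each 22 mm in x, 10 in y, 5 to 45 mm above the origin: fixed jaw at y -22 mm, sliding jaw at y +22 mm, 54 mm over their outer faces; squeezed shut 36 mm. A steel nose on the sliding jaw blocks a lug on the gate.
- red_paddle (a joint): Travel of the red sliding jaw towards its fixed jaw, m: 0 as found (gate locked), 0.018 fully squeezed; counts as shut from 0.014. Needs about 5 N and stays where it is left.
- red_rest: Fixed jaw of the red catch, 22 x 10 x 40 mm. Origin in the middle of its underside, 5 mm above the header shelf.
- catch_blue: Blue squeeze catch on the header shelf, 100 mm beside the red one, the same in shape, size, axes and working.
- blue_paddle (a joint): Travel of the blue sliding jaw towards its fixed jaw, m: 0 as found (gate locked), 0.018 fully squeezed; counts as shut from 0.014. Needs about 5 N and stays where it is left.
- blue_rest: Fixed jaw of the blue catch, 22 x 10 x 40 mm. Origin in the middle of its underside, 5 mm above the header shelf.
- crucible: White ceramic crucible, 60 mm wide and 45 mm high, standing on the firebrick in the cage. Origin in the middle of its underside. To be left alone.
- flux_jar: Amber jar with a white cap, 52 mm diameter, 65 mm high, on the bench to the right of the cage. Origin in the middle of its underside. To be left alone.
- pliers: Pliers with red grips lying on the bench to the left of the cage, about 135 mm long along x, 64 mm wide, 12 mm thick. Origin at the pivot, on the bench. To be left alone.

How it is judged:
By the outcome, as a careful person would: the job done as asked, in the order asked, and still so for the second after the job is handed in, while the arm keeps its last pose, push and grip.
It also fails if it takes over 48 s, if anything falls off the work surface, if the arm or the gripper's body presses on something with over 40 N, if the wrist force passes 120 N, or if a joint passes its speed limit or range.

## Working session

There is one attempt and no reset: what is moved stays moved. The work goes in short steps, Python scripts to look and compute and a tool call to move; the robot and the scene stay as the last step left them, time stands still between calls to the robot, and variables do not carry over. Pictures are saved under pics/ and viewed, at most 10 in all, crops included, and the job is handed in when it is done.

Besides the shell and the picture viewer there is one more tool, called after "Emit:" in YAML: its name, and indented under it one key for each argument. step_arm: Moves the arm, as the interface text tells. Its arguments: {"type":"object","properties":{"linear":{"type":"array"},"delta_rot":{"type":"array"},"grip":{"type":"array"}},"required":["linear","delta_rot","grip"]}

```bash
mkdir -p pics; cat > h.py <<'E'
import numpy as np, cv2, json
from station import sense, capture, finish_job, silhouettes, landmark_of
def P(c):  # 3x4 projection world->pixel
    M=np.array(c["world_to_cam"]); S=np.diag([1,-1,-1.])
    K=np.array([[c["fx"],0,c["cx"]],[0,c["fy"],c["cy"]],[0,0,1]])
    return K@S@M[:3]
def proj(c,X): p=P(c)@np.append(X,1); return p[:2]/p[2]
def at_z(c,uv,z):
    p=P(c); u,v=uv
    A=np.array([p[0]-u*p[2],p[1]-v*p[2]])
    return np.linalg.solve(A[:,:2],-(A[:,3]+A[:,2]*z))
E
python3 - <<'E'
from h import *
cs={}
for n in ("side","top"):
    c=capture(n); cs[n]=c
    print(n,{k:v for k,v in c.items() if k not in("img","world_to_cam")})
    cv2.imwrite(f"pics/{n}0.png",c["img"][...,::-1])
    for l,z in dict(cage=0,gate_hinge=.1,gate_knob=.1,catch_red=.1,catch_blue=.1,red_rest=.105,blue_rest=.105,crucible=.03,flux_jar=0,pliers=0).items():
        r=landmark_of(n,l)
        for d in r[:2]: print(n,l,round(d["score"],2),np.round(d["point"],1),at_z(c,d["point"],z).round(4))
print(sense())
E
```

```text
side {'fx': 434.5531214418666, 'fy': 434.5531214418666, 'cx': 325.4628568282972, 'cy': 231.88676731226346}
side cage 0.85 [314.4 240.2] [0.6339 0.0606]
side cage 0.56 [365.8 223.9] [0.7621 0.097 ]
side gate_hinge 0.6 [319.  177.9] [0.657  0.1623]
side gate_hinge 0.18 [334.9 237.8] [ 0.6679 -0.0231]
side gate_knob 0.72 [294.3 229.6] [0.5879 0.0091]
side gate_knob 0.53 [319.3 239.9] [ 0.6358 -0.0249]
side catch_blue 0.96 [335.7 234.1] [ 0.6709 -0.0134]
side catch_blue 0.62 [288.1 157.8] [0.5912 0.2437]
side red_rest 0.73 [332.9 205.5] [0.6758 0.0642]
side blue_rest 0.55 [334.5 237. ] [ 0.6667 -0.0252]
side crucible 0.9 [364.9 227. ] [0.7508 0.0607]
side flux_jar 0.95 [275.5 340.3] [ 0.5316 -0.1832]
side pliers 0.88 [286.1 158.9] [0.5882 0.3649]
top {'fx': 453.2903660190338, 'fy': 453.2903660190338, 'cx': 314.2150496436501, 'cy': 241.87063627871552}
top cage 0.66 [308.  247.8] [0.636  0.0584]
top gate_hinge 0.94 [244.3 232.7] [0.6488 0.1687]
top gate_knob 0.46 [332.4 268.4] [0.5902 0.0125]
top catch_red 0.67 [287.6 215. ] [0.6824 0.0937]
top catch_blue 0.94 [344.  224.3] [ 0.6683 -0.006
[... 456 characters left out ...]
115131e+01, -1.48190815e+01]), 'joint_velocities': array([ 0.04030282, -0.03595062,  0.04594963, -0.02001763, -0.04042514,
       -0.00039784]), 'effort': array([ 4.78142119e-04, -3.90473020e+01,  1.87619948e+01,  4.22463343e+00,
        1.54330709e-02, -1.69084979e-05]), 'tcp_pos': array([0.25129071, 0.57222094, 0.2225597 ]), 'ee_rot': array([[ 9.15576144e-01, -4.02144655e-01,  1.33791338e-05],
       [-4.02144655e-01, -9.15576144e-01, -8.41056609e-06],
       [ 1.56318799e-05,  2.32016653e-06, -1.00000000e+00]]), 'wrist_force': array([ 0.68735907, -0.15564001, -0.55157192]), 'moment': array([-0.01646265, -0.04425641,  0.0110068 ]), 'gripper_force': 0.0, 'gripper_width': 0.9987842928079711}
```

View pics/top0.png

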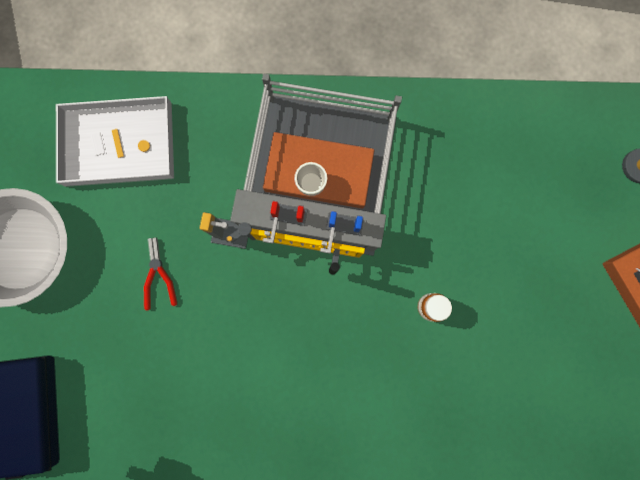

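View pics/side0.png

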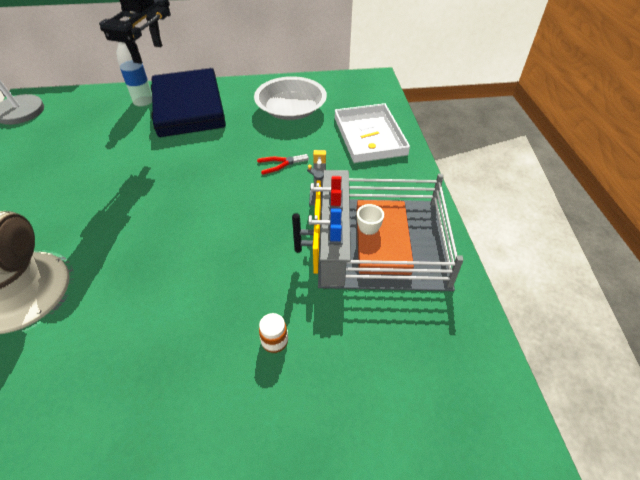

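The top view shows the cage yawed slightly. The red jaws are at about (275,209) and (300,213), the blue at (333,219) and (358,223), and the knob at (334,268). In the side view the red catch is nearer the hinge, and the jar and pliers are clear of the area. Next I'll fit the pose.

```bash
cat > fit.py <<'E'
from h import *
from scipy.optimize import least_squares
# model params: x,y,yaw, catch x, red y
def model(p):
    x,y,a,cx,ry=p
    m={"cage":(0,0,0),"gate_hinge":(0,.11,.1),"gate_knob":(-.04,-.055,.1),"catch_red":(cx,ry,.1),"catch_blue":(cx,ry-.1,.1),
       "red_rest":(cx,ry-.022,.105),"blue_rest":(cx,ry-.122,.105),
       "rj":(cx,ry,.125),"bj":(cx,ry-.1,.125)}
    R=np.array([[np.cos(a),-np.sin(a)],[np.sin(a),np.cos(a)]])
    return {k:np.append(R@v[:2]+[x,y],v[2]) for k,v in m.items()}
E
python3 - <<'E'
from fit import *
obs=[]
for n in ("side","top"):
    c=capture(n)
    for l in ("cage","gate_hinge","gate_knob","catch_red","catch_blue","red_rest","blue_rest"):
        r=landmark_of(n,l)
        if r and r[0]["score"]>.5: obs.append((n,c,l,r[0]["point"]))
    hsv=cv2.cvtColor(c["img"],cv2.COLOR_RGB2HSV); H,S,V=cv2.split(hsv)
    roi=np.zeros(H.shape,bool)
    if n=="top": roi[190:240,260:375]=1
    else: roi[165:255,325:350]=1
    for l,m in (("rj",((H<6)|(H>174))&(S>150)&(V>60)&roi),("bj",(H>105)&(H<130)&(S>120)&(V>60)&roi)):
        nn,lab,st,ce=cv2.connectedComponentsWithStats(m.astype(np.uint8))
        print(n,l,[(s[4],s[:4],q.round(1)) for s,q in zip(st[1:],ce[1:]) if s[4]>10])
f=lambda p:np.concatenate([proj(c,model(p)[l])-q for n,c,l,q in obs])
s=least_squares(f,[.636,.06,-.12,.04,.04],loss="soft_l1",f_scale=2)
print(s.x,np.degrees(s.x[2]))
for o,r in zip(obs,f(s.x).reshape(-1,2)): print(o[0],o[2],r.round(1))
for k,v in model(s.x).items(): print(k,v.round(4))
E
```

```text
side rj [(np.int32(284), array([331, 176,  10,  30], dtype=int32), array([335.7, 190.9]))]
side bj [(np.int32(346), array([330, 208,  12,  34], dtype=int32), array([335.3, 224.9]))]
top rj [(np.int32(105), array([271, 201,   8,  16], dtype=int32), array([274.4, 208.9])), (np.int32(100), array([296, 206,   8,  16], dtype=int32), array([299.7, 213.4]))]
top bj [(np.int32(91), array([329, 211,   8,  16], dtype=int32), array([332.2, 218.8])), (np.int32(108), array([354, 216,   9,  16], dtype=int32), array([357.9, 223.5]))]
[ 0.63788139  0.05986982 -0.16617169  0.04203011  0.04062383] -9.520936426344072
side cage [-3.2  1.8]
side gate_hinge [ 0.  -0.8]
side gate_knob [-0.   0.5]
side catch_red [-0.8  0.4]
side catch_blue [-3.3 -1.5]
side blue_rest [0.9 2. ]
top cage [-3.2  1.2]
top gate_hinge [ 0.5 -2.3]
top gate_knob [ 0.5 -0.9]
top catch_red [0.9 0.3]
top catch_blue [-1.1 -3.7]
cage [0.6379 0.0599 0.    ]
gate_hinge [0.6561 0.1684 0.1   ]
gate_knob [0.5893 0.0122 0.1   ]
catch_red [0.6861 0.093  0.1   ]
catch_blue [ 0.6695 -0.0056  0.1   ]
red_rest [0.6824 0.0713 0.105 ]
blue_rest [ 0.6659 -0.0273  0.105 ]
rj [0.6861 0.093  0.125 ]
bj [ 0.6695 -0.0056  0.125 ]
```

Emit:
step_arm:
  linear:
    - [0,0,0]
    - [0,0,0]
    - [42.3,34.1,0]
    - [42.3,34.1,0]
    - [42.3,34.1,0]
    - [42.3,34.1,0]
    - [42.3,34.1,0]
    - [42.3,34.1,0]
    - [42.3,34.1,0]
    - [42.3,34.1,0]
  delta_rot:
    - [0,0,-0.124]
    - [0,0,-0.1235]
    - [0,0,0]
    - [0,0,0]
    - [0,0,0]
    - [0,0,0]
    - [0,0,0]
    - [0,0,0]
    - [0,0,0]
    - [0,0,0]
  grip: [80,80,80,80,80,80,80,80,80,80]

```text
time_s: 3.15
tcp_pos: [0.5409, 0.2458, 0.2228]
ee_rot: [[0.986, -0.165, 0.0], [-0.165, -0.986, 0.0], [0.0, -0.0, -1.0]]
wrist_force: [-0.0, 0.2, 0.4]
gripper_width: 0.92
gripper_force: 0.0
```

Emit:
step_arm:
  linear:
    - [42.3,34.1,0]
    - [42.3,34.1,0]
    - [42.3,34.1,0]
    - [42.3,34.1,0]
    - [0,0,0]
    - [0,0,0]
  delta_rot:
    - [0,0,0]
    - [0,0,0]
    - [0,0,0]
    - [0,0,0]
    - [0,0,0]
    - [0,0,0]
  grip: [80,80,80,80,80,80]

```text
time_s: 3.9
tcp_pos: [0.6838, 0.0846, 0.2221]
ee_rot: [[0.986, -0.166, -0.001], [-0.166, -0.986, -0.0], [-0.001, 0.0, -1.0]]
wrist_force: [0.3, -0.7, 0.0]
gripper_width: 0.917
gripper_force: 0.0
```

```bash
python3 - <<'E'
from fit import *
s=sense(); c=capture("wrist")
cv2.imwrite("pics/w1.png",c["img"][...,::-1])
print(s["time_s"],s["tcp_pos"],s["ee_rot"].round(4).tolist(),s["gripper_width"],s["joints"].round(1))
print(c["mount"].round(4).tolist())
T=np.eye(4);T[:3,:3]=s["ee_rot"];T[:3,3]=s["tcp_pos"]
c["world_to_cam"]=np.linalg.inv(T@c["mount"])
m=model([ 0.63788139,0.05986982,-0.16617169,0.04203011,0.04062383])
for l in ("gate_hinge","gate_knob","catch_red","catch_blue","red_rest","blue_rest"):
    r=landmark_of("wrist",l)
    print(l,proj(c,m[l]).round(1),[(round(d["score"],2),d["point"],at_z(c,d["point"],m[l][2]).round(4)) for d in r[:2]])
E
```

```text
3.9 [0.68381819 0.08463738 0.22211457] [[0.9861, -0.166, -0.0009], [-0.166, -0.9861, -0.0], [-0.0009, 0.0002, -1.0]] 0.9167841016097273 [ 20.5  28.4  10.6  -0.  -72.3  60. ]
[[-0.0019, 0.9609, 0.2769, 0.0754], [1.0, 0.0022, -0.0006, 0.0005], [-0.0012, 0.2769, -0.9609, -0.1626], [0.0, 0.0, 0.0, 1.0]]
gate_hinge [224.3 275.2] [(0.68, [225.5, 273.7], array([0.6573, 0.167 ]))]
gate_knob [414.6 316.9] []
catch_red [305.2 227.3] [(0.74, [308.9, 229.8], array([0.6834, 0.0904]))]
catch_blue [427.3 226.9] [(0.98, [428.0, 229.7], array([ 0.6671, -0.006 ]))]
red_rest [332.3 228.8] [(0.59, [335.7, 231.2], array([0.6799, 0.0689]))]
blue_rest [456.4 228.4] [(0.71, [457.9, 229.0], array([ 0.6652, -0.0285]))]
```

View pics/w1.png

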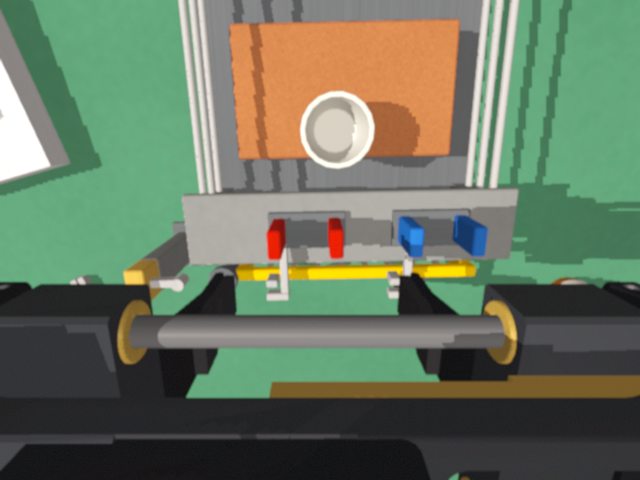

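The wrist view shows the red jaws at (276,239) and (335,238), the blue at (411,237) and (470,235), and the yellow rail at row 271. The tool is aligned with the cage to within about 1°. I'll refine the fit using all the views.

```bash
cat > refit.py <<'E'
from fit import *
def wrist():
    s=sense(); c=capture("wrist"); T=np.eye(4);T[:3,:3]=s["ee_rot"];T[:3,3]=s["tcp_pos"]
    c["world_to_cam"]=np.linalg.inv(T@c["mount"]); return c
if __name__=="__main__":
    obs=[]
    c=wrist()
    for n in ("wrist","top","side"):
        if n!="wrist": c=capture(n)
        for l in ("gate_hinge","gate_knob","catch_red","catch_blue","red_rest","blue_rest"):
            r=landmark_of(n,l)
            if r and r[0]["score"]>.5: obs.append((n,c,l,r[0]["point"],1))
        if n=="top": # jaw-pair centroids measured before, mostly the tops
            obs+=[(n,c,"rj",np.array([287.,211.2]),1.5),(n,c,"bj",np.array([345.,221.2]),1.5)]
    f=lambda p:np.concatenate([w*(proj(c,model(p)[l]+[0,0,.012*(l in("rj","bj"))])-q) for n,c,l,q,w in obs])
    s=least_squares(f,[.636,.06,-.12,.04,.04],loss="soft_l1",f_scale=2)
    print(s.x.round(4),np.degrees(s.x[2]))
    for o,r in zip(obs,f(s.x).reshape(-1,2)): print(o[0],o[2],r.round(1))
    for k,v in model(s.x).items(): print(k,v.round(4))
E
python3 refit.py
```

```text
[ 0.6387  0.0578 -0.1422  0.0387  0.0406] -8.146360386974454
wrist gate_hinge [1.7 0.9]
wrist catch_red [-0.6 -1.2]
wrist catch_blue [94.5 -1.8]
wrist red_rest [-0.6  3.7]
wrist blue_rest [-2.5  0.1]
top gate_hinge [ 0.6 -1. ]
top gate_knob [-1.5 -1. ]
top catch_red [-1.3 -0.8]
top catch_blue [0.2 0.8]
top blue_rest [0.7 1.5]
top rj [-0.2 -0.6]
top bj [ 0.8 -0.9]
side gate_hinge [-0.9 -5.3]
side gate_knob [ 1.  -1.5]
side catch_red [0.3 0.9]
side catch_blue [-2.6 -1.1]
side blue_rest [-1.6  3.5]
cage [0.6387 0.0578 0.    ]
gate_hinge [0.6543 0.1667 0.1   ]
gate_knob [0.5913 0.009  0.1   ]
catch_red [0.6828 0.0925 0.1   ]
catch_blue [ 0.6686 -0.0065  0.1   ]
red_rest [0.6797 0.0707 0.105 ]
blue_rest [ 0.6655 -0.0283  0.105 ]
rj [0.6828 0.0925 0.125 ]
bj [ 0.6686 -0.0065  0.125 ]
```

Emit:
step_arm:
  linear:
    - [-1.5,2.3,20]
    - [0,0,30]
    - [0,0,16]
    - [0,0,0]
  delta_rot:
    - [0,0,-0.019]
    - [0,0,0]
    - [0,0,0]
    - [0,0,0]
  grip: [84,84,84,84]

```text
time_s: 5.8
tcp_pos: [0.6817, 0.0824, 0.1552]
ee_rot: [[0.989, -0.147, -0.003], [-0.147, -0.989, -0.001], [-0.003, 0.001, -1.0]]
wrist_force: [-0.6, 0.5, 0.8]
gripper_width: 0.964
gripper_force: 0.0
```

```bash
python3 - <<'E'
from refit import *
c=wrist(); cv2.imwrite("pics/w2.png",c["img"][...,::-1]); print(sense()["tcp_pos"])
H,S,V=cv2.split(cv2.cvtColor(c["img"],cv2.COLOR_RGB2HSV))
for l,m in (("r",((H<5)|(H>174))&(S>170)&(V>60)),("b",(H>108)&(H<128)&(S>150)&(V>60))):
    nn,lab,st,ce=cv2.connectedComponentsWithStats(m.astype(np.uint8))
    print(l,[(s[4],s[:4],q.round(1)) for s,q in zip(st[1:],ce[1:]) if s[4]>150])
m=model([0.6387,0.0578,-0.1422,0.0387,0.0406])
for y in(-.027,.027): print(proj(c,m["catch_red"]+np.append(y*np.array([.142,.99]),.045)))
E
```

```text
[0.68259735 0.0826026  0.15666934]
r [(np.int32(1170), array([245, 241,  27,  56], dtype=int32), array([258. , 268.5])), (np.int32(992), array([327, 241,  21,  56], dtype=int32), array([337.1, 268.9]))]
b []
[347.94733604 283.80320757]
[244.20643647 284.55563717]
```

View pics/w2.png

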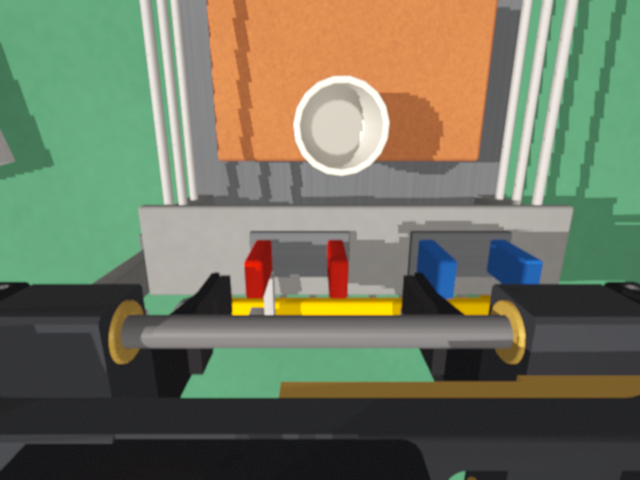

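The model predicts the outer edges of the jaws at columns 244 and 348, and I see 245 and 348. The fingers straddle the red jaws, so I'll descend and squeeze.

Emit:
step_arm:
  linear:
    - [0,0,15]
    - [0,0,15]
    - [0,0,12]
    - [0,0,0]
    - [0,0,0]
    - [0,0,0]
    - [0,0,0]
    - [0,0,0]
  delta_rot:
    - [0,0,0]
    - [0,0,0]
    - [0,0,0]
    - [0,0,0]
    - [0,0,0]
    - [0,0,0]
    - [0,0,0]
    - [0,0,0]
  grip: [84,84,84,84,60,45,34,34]

```text
time_s: 6.85
tcp_pos: [0.6831, 0.0847, 0.1152]
ee_rot: [[0.989, -0.146, 0.003], [-0.146, -0.989, 0.003], [0.003, -0.003, -1.0]]
wrist_force: [0.7, 6.6, -0.1]
gripper_width: 0.594
gripper_force: 2.8
```

Emit:
step_arm:
  linear:
    - [0,0,0]
    - [0,0,0]
    - [0,0,0]
    - [0,0,0]
  delta_rot:
    - [0,0,0]
    - [0,0,0]
    - [0,0,0]
    - [0,0,0]
  grip: [30,30,30,30]

```text
time_s: 7.35
tcp_pos: [0.6829, 0.0837, 0.1152]
ee_rot: [[0.989, -0.146, 0.002], [-0.146, -0.989, 0.002], [0.002, -0.002, -1.0]]
wrist_force: [0.5, 6.8, 2.1]
gripper_width: 0.404
gripper_force: 30.0
```

Emit:
step_arm:
  linear:
    - [0,0,0]
    - [0,0,0]
    - [0,0,0]
    - [0,0,-20]
    - [0,0,-30]
    - [0,50,0]
    - [0,50,0]
    - [0,0,0]
    - [0,0,0]
  delta_rot:
    - [0,0,0]
    - [0,0,0]
    - [0,0,0]
    - [0,0,0]
    - [0,0,0]
    - [0,0,0]
    - [0,0,0]
    - [0,0,0]
    - [0,0,0]
  grip: [84,84,84,84,84,84,84,84,84]

```text
time_s: 8.48
tcp_pos: [0.6675, -0.0166, 0.1645]
ee_rot: [[0.989, -0.148, -0.0], [-0.148, -0.989, -0.0], [-0.0, 0.0, -1.0]]
wrist_force: [0.6, -0.2, -0.1]
gripper_width: 0.962
gripper_force: 0.0
```

```bash
python3 - <<'E'
from refit import *
c=wrist(); cv2.imwrite("pics/w3.png",c["img"][...,::-1]); print(sense()["tcp_pos"])
m=model([0.6387,0.0578,-0.1422,0.0387,0.0406])
for y in(-.027,.027): print(proj(c,m["catch_blue"]+np.append(y*np.array([.142,.99]),.045)))
E
```

```text
[ 0.66767229 -0.01593896  0.16442702]
[346.37219057 276.95081189]
[247.38817621 277.69461775]
```

View pics/w3.png

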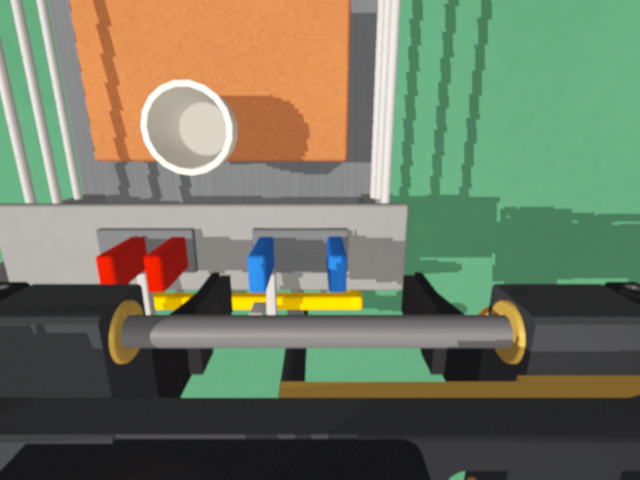

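The red jaws are now close together, so that catch is shut. The blue jaws span columns 248–346, as predicted, so I'll squeeze blue next.

Emit:
step_arm:
  linear:
    - [0,0,20]
    - [0,0,20]
    - [0,0,10]
    - [0,0,0]
    - [0,0,0]
    - [0,0,0]
    - [0,0,0]
    - [0,0,0]
    - [0,0,0]
    - [0,0,0]
  delta_rot:
    - [0,0,0]
    - [0,0,0]
    - [0,0,0]
    - [0,0,0]
    - [0,0,0]
    - [0,0,0]
    - [0,0,0]
    - [0,0,0]
    - [0,0,0]
    - [0,0,0]
  grip: [84,84,84,84,60,45,30,30,30,30]

```text
time_s: 9.78
tcp_pos: [0.6684, -0.0153, 0.1155]
ee_rot: [[0.989, -0.146, 0.003], [-0.146, -0.989, 0.001], [0.002, -0.002, -1.0]]
wrist_force: [-0.6, 3.8, 2.7]
gripper_width: 0.404
gripper_force: 30.0
```

Emit:
step_arm:
  linear:
    - [0,0,0]
    - [0,0,0]
  delta_rot:
    - [0,0,0]
    - [0,0,0]
  grip: [30,30]

```text
time_s: 10.02
tcp_pos: [0.6684, -0.0153, 0.1156]
ee_rot: [[0.989, -0.146, 0.003], [-0.146, -0.989, 0.001], [0.002, -0.002, -1.0]]
wrist_force: [-0.4, 4.7, 2.6]
gripper_width: 0.406
gripper_force: 30.0
```

Emit:
step_arm:
  linear:
    - [0,0,0]
    - [0,0,0]
    - [0,0,0]
    - [0,0,-30]
    - [0,0,-30]
    - [-39.5,-6.7,0]
    - [-39.5,-6.7,0]
    - [0,0,0]
    - [0,0,0]
  delta_rot:
    - [0,0,0]
    - [0,0,0]
    - [0,0,0]
    - [0,0,0]
    - [0,0,0]
    - [0,0,0]
    - [0,0,0]
    - [0,0,0]
    - [0,0,0]
  grip: [84,84,84,84,70,60,60,60,60]

```text
time_s: 11.15
tcp_pos: [0.5921, 0.0084, 0.1749]
ee_rot: [[0.989, -0.147, 0.001], [-0.147, -0.989, -0.0], [0.001, 0.0, -1.0]]
wrist_force: [0.4, -0.5, -0.3]
gripper_width: 0.693
gripper_force: 0.0
```

```bash
python3 - <<'E'
from refit import *
print(sense()["tcp_pos"]); k=[.5913,.009]
for n in("wrist","side","top"):
    c=wrist() if n=="wrist" else capture(n)
    cv2.imwrite(f"pics/k_{n}.png",c["img"][...,::-1])
    print(n,proj(c,k+[.1]),proj(c,k+[.145]),[(d["score"],d["point"]) for d in landmark_of(n,"gate_knob")],[(d["score"],d["point"],np.nonzero(d["mask"].any(1))[0][[0,-1]],np.nonzero(d["mask"].any(0))[0][[0,-1]]) for d in silhouettes(n,"gate_knob")])
a=cv2.imread("pics/k_wrist.png"); b=cv2.resize(cv2.imread("pics/k_side.png")[130:290,240:400],(480,480))
cv2.imwrite("pics/k.png",cv2.resize(np.hstack([a,b]),(800,343)))
E
```

```text
[0.59205652 0.00836182 0.17494951]
wrist [314.93451726 246.99480497] [314.69783621 270.91087763] [(0.77, [311.9, 246.7]), (0.54, [318.9, 129.5])] [(0.82, [315.1, 250.2], array([197, 282]), array([300, 326]))]
side [295.97020983 229.47556501] [294.95942711 214.33440204] [(0.77, [296.0, 229.1])] [(0.7, [298.3, 235.1], array([220, 252]), array([293, 313]))]
top [334.44033322 267.8314253 ] [335.45210894 266.03620397] [] []
```

View pics/k.png

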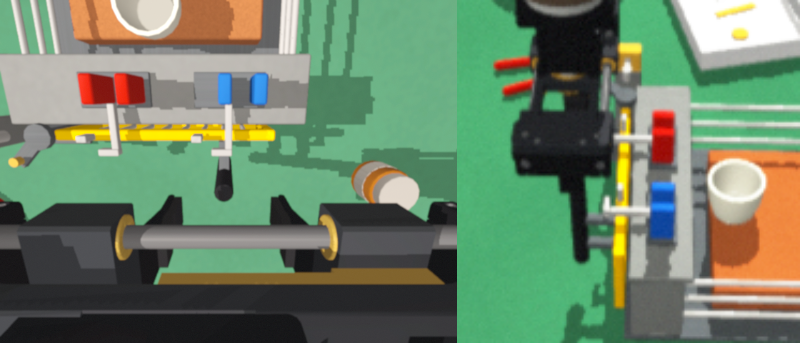

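The wrist view shows the knob at the predicted spot, between the fingers. Red's jaw gap looks a little larger than blue's, so I'll measure both before moving.

```bash
python3 - <<'E'
from refit import *
c=wrist(); s=np.array([.142,.99])
m=model([0.6387,0.0578,-0.1422,0.0387,0.0406])
im=c["img"][...,::-1].copy()
for k in("catch_red","catch_blue"):
    for y in(-.027,-.017,-.001,.009):
        for x in(-.011,.011):
            p=proj(c,m[k]+np.append(y*s+x*np.array([.99,-.142]),.045)); cv2.circle(im,tuple(int(round(v)) for v in p),1,(0,255,255),-1)
cv2.imwrite("pics/z.png",cv2.resize(im[85:165,90:410],(800,200),interpolation=cv2.INTER_CUBIC))
E
```

```text
(no output)
```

View pics/z.png

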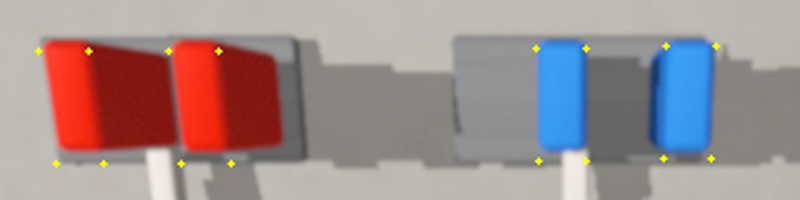

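The top faces of both catches match the fully squeezed model. Next is the knob grasp.

Emit:
step_arm:
  linear:
    - [0,0,25]
    - [0,0,25]
    - [0,0,13]
    - [0,0,0]
    - [0,0,0]
    - [0,0,0]
    - [0,0,0]
    - [0,0,0]
  delta_rot:
    - [0,0,0]
    - [0,0,0]
    - [0,0,0]
    - [0,0,0]
    - [0,0,0]
    - [0,0,0]
    - [0,0,0]
    - [0,0,0]
  grip: [60,60,60,60,30,5,5,5]

```text
time_s: 12.65
tcp_pos: [0.5916, 0.0086, 0.1119]
ee_rot: [[0.989, -0.147, 0.001], [-0.147, -0.989, 0.0], [0.001, -0.0, -1.0]]
wrist_force: [1.1, 0.2, 0.5]
gripper_width: 0.321
gripper_force: 0.0
```

Emit:
step_arm:
  linear:
    - [0,0,0]
    - [0,0,0]
    - [0,0,0]
  delta_rot:
    - [0,0,0]
    - [0,0,0]
    - [0,0,0]
  grip: [5,5,5]

```text
time_s: 13.02
tcp_pos: [0.5918, 0.0104, 0.1117]
ee_rot: [[0.989, -0.146, 0.001], [-0.146, -0.989, 0.003], [0.001, -0.003, -1.0]]
wrist_force: [-0.6, 6.1, 1.6]
gripper_width: 0.173
gripper_force: 30.0
```

Emit:
step_arm:
  linear:
    - [-10.6,-4.4,0]
    - [-10.6,-2.9,0]
    - [-10.6,-2.9,0]
    - [-10.6,-2.9,0]
    - [-10.6,-2.9,0]
    - [0,0,0]
  delta_rot:
    - [0,0,0.065]
    - [0,0,0.065]
    - [0,0,0.065]
    - [0,0,0.065]
    - [0,0,0.065]
    - [0,0,0]
  grip: [5,5,5,5,5,5]

```text
time_s: 13.78
tcp_pos: [0.5452, 0.0391, 0.1117]
ee_rot: [[0.891, -0.453, 0.002], [-0.453, -0.891, 0.001], [0.001, -0.001, -1.0]]
wrist_force: [2.0, 0.5, -2.4]
gripper_width: 0.168
gripper_force: 30.0
```

```bash
cat > chk.py <<'E'
from h import *
s=sense(); h=np.array([.6546,.1682]); d=s["tcp_pos"][:2]-h
print(s["time_s"],s["tcp_pos"],s["wrist_force"].round(1),s["moment"].round(2),s["gripper_width"]*87,s["gripper_force"],"r",np.hypot(*d))
print("gate",(np.arctan2(-.165,-.040)-.1422-np.arctan2(d[1],d[0])+3)%6.283-3, "tool",-.1422-np.arctan2(s["ee_rot"][1,0],s["ee_rot"][0,0]), s["joints"].round(0))
E
python3 chk.py
```

```text
13.775 [0.54518335 0.03911353 0.11166838] [ 2.   0.5 -2.4] [ 0.31 -0.58  0.06] 14.658242884917852 29.996931119821966 r 0.16921973552473132
gate 0.32307647795644634 tool 0.32824830800449 [ 21.  21. -19.  -0. -50.  42.]
```

The gate is following at about 0.32 rad, along the expected arc and with low force. I'll carry on through the detent.

Emit:
step_arm:
  linear:
    - [-10.6,-2.9,0]
    - [-10.6,-2.9,0]
    - [-10.6,-2.9,0]
    - [-10.6,-2.9,0]
    - [-10.6,-2.9,0]
    - [-10.6,-2.9,0]
    - [-10.6,-2.9,0]
    - [-10.6,-2.9,0]
    - [0,0,0]
  delta_rot:
    - [0,0,0.065]
    - [0,0,0.065]
    - [0,0,0.065]
    - [0,0,0.065]
    - [0,0,0.065]
    - [0,0,0.065]
    - [0,0,0.065]
    - [0,0,0.065]
    - [0,0,0]
  grip: [5,5,5,5,5,5,5,5,5]

```text
time_s: 14.9
tcp_pos: [0.4963, 0.1104, 0.1116]
ee_rot: [[0.549, -0.836, 0.001], [-0.836, -0.549, 0.0], [0.0, -0.001, -1.0]]
wrist_force: [2.2, 0.5, -1.8]
gripper_width: 0.177
gripper_force: 30.0
```

```bash
python3 chk.py
```

```text
14.9 [0.49625658 0.1104027  0.11164431] [ 2.2  0.5 -1.8] [ 0.39 -0.74  0.06] 15.4273744898325 29.997118734754622 r 0.16856205260554646
gate 0.8407746509695997 tool 0.8474928813129625 [ 31.  17. -25.   0. -48.   2.]
```

Emit:
step_arm:
  linear:
    - [-10.6,-2.9,0]
    - [-10.6,-2.9,0]
    - [-10.6,-2.9,0]
    - [-10.6,-2.9,0]
    - [-10.6,-2.9,0]
    - [-10.6,-2.9,0]
    - [-10.6,-2.9,0]
    - [-4,-1,0]
    - [0,0,0]
    - [0,0,0]
  delta_rot:
    - [0,0,0.065]
    - [0,0,0.065]
    - [0,0,0.065]
    - [0,0,0.065]
    - [0,0,0.065]
    - [0,0,0.065]
    - [0,0,0.065]
    - [0,0,0.025]
    - [0,0,0]
    - [0,0,0]
  grip: [5,5,5,5,5,5,5,5,5,5]

```text
time_s: 16.15
tcp_pos: [0.4877, 0.1895, 0.1116]
ee_rot: [[0.099, -0.995, 0.001], [-0.995, -0.099, 0.0], [-0.0, -0.001, -1.0]]
wrist_force: [4.0, -1.1, -3.1]
gripper_width: 0.17
gripper_force: 30.0
```

```bash
python3 chk.py; python3 - <<'E'
from h import *
a=[cv2.resize(capture(n)["img"][y:y+200,x:x+200,::-1],(400,400)) for n,y,x in(("top",170,180),("side",120,220))]
cv2.imwrite("pics/end.png",np.hstack(a))
E
```

```text
16.15 [0.48765557 0.18947426 0.11164437] [ 4.  -1.1 -3.1] [-0.36 -1.33  0.13] 14.764108541847703 29.997817506082356 r 0.16829449827578327
gate 1.3173250877194107 tool 1.329283527144891 [ 39.  19. -23.   0. -49. -33.]
```

View pics/end.png

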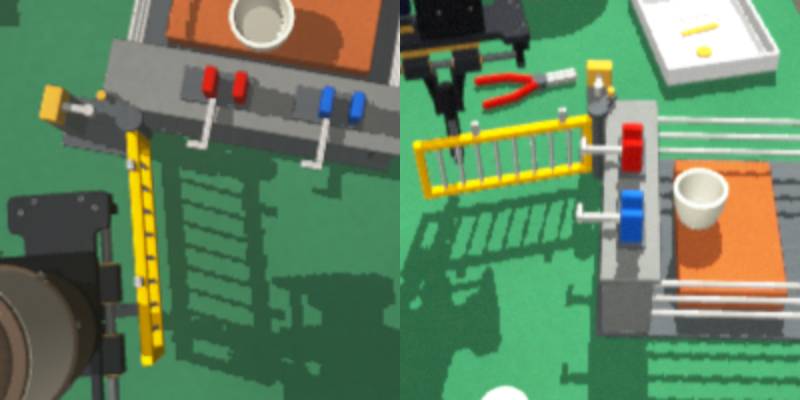

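The gate stands wide at about 1.32 rad with the knob held. Both catches are shut, and the crucible, pliers and jar haven't been moved.

```bash
python3 -c "from station import finish_job; print(finish_job())"
```

```text
the job is handed in; nothing more can be done
None
```

The job is handed in: I squeezed the red catch shut, then the blue, and swung the gate open to about 1.32 rad. The arm is still holding the knob, and the crucible, jar and pliers were left alone.

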